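# Close up a row of DIN-rail modules and lock the end clamp

### The arm

A 6-joint arm with a two-finger parallel gripper is mounted at the origin on a cart in front of the work surface, level with it; the furniture and walls round the work are solid. World frame = base frame: x ahead of the robot, y to its left, z up, the work surface at z = 0. Lengths are in m, angles in rad, forces in N, time in s.
With the tool pointing down it reaches from about 0.35 to 0.975 m from the base axis. Payload 4.9 kg.
Tool frame: the origin (TCP) lies at the very end of the fingers, on their centre line; the grasp point (between the pads) lies manip.grip_point_offset behind it (manip.grip_point_offset is the distance from the TCP to the grasp point, in m); z points along the fingers, y is the line along which they close (so a half turn about z gives the same grasp; the last joint's range is limited). The gripper opens to 85 mm and grips with 20 to 120 N. Pads are 22 mm wide; open, the fingers measure 114 mm over their backs; the gripper's body (76 mm by 85 mm) begins 54 mm behind the grasp point. The pads swing forward as they close: fully open they stand 13 mm farther back than shut.
Start: joints at [1.022, 0.053, 1.613, -0, 1.476, -0.119], TCP at [0.26, 0.568, 0.231] pointing down, gripper open.
Joint ranges: [-3.01, 3.01], [-1.01, 2.22], [0.06, 2.58], [-1.02, 4.17], [0.09, 2.62], [-3.14, 3.14]. Speed limits (rad/s): [2.57, 2.57, 3.14, 3.14, 3.14, 3.14].

### API

Orientations are given as a unit quaternion [w, x, y, z].
In Python, from plant import manip gives the robot as it stands.
- The arm moves only by the shell command python3 -m crank 'ROWS' [OPENING]. ROWS is JSON, a list of rows, each an object of numbers: "x", "y", "z": the shift along the tool's x, y, z in cm; "turn": the turn about the tool's z in rad. In form: [{"x": .., "y": .., "z": .., "turn": ..}, ...]. A call has 1 to 5 rows; each row shifts and turns the commanded pose from where the row before left it, along the tool's axes as they then stand; what a row does not reach is not made up. A row lasts 1/10 s, in which the tool goes at most 50 mm and 8.59 degrees, less where a joint would pass 70% of its speed; a pose out of reach is approached as far as the arm can. A call with a gripper value outside its range is refused whole. OPENING is the opening in per cent of the stroke, from 0 (shut) to 100 (fully open), set as the call begins (- or left out, the last holds). The fingers move at their own pace and stop on an object; the grip force is fixed at half the most. Time passes only in rows, so rows that do not move let the fingers close. It gives the time, the measured TCP pose, the force, the opening and the grip force at its end, in the units of the state.
- manip.state(): the state, without advancing time (a new reading comes with each control period).
- manip.grab_frame(name): name is "scene" or "top" or "wrist"; returns (picture, depth): 480x640x3 uint8, red, green, blue; 480x640 float32, m along the optical axis (not along the pixel's ray), 0 where there is no reading.
- manip.camera_model(name): a dict with "mtx" (3x3 intrinsics, pixels), "k1" (the pictures are not rectified: a ray, as slopes to the right and down, at radius r is drawn at 1 + k1 r^2 times it, then the intrinsics apply), "world_to_cam" (4x4, takes a point from world to camera coordinates). Camera axes: x right, y down, z forward; pixel columns grow to the right and rows downward; lengths in m; the calibration is good to about 2 mm. A picture is of the moment at which its call begins: read the wrist's pose just before it. camera_model takes no time and is no camera call; for the wrist camera it gives the pose at the moment of the call.
- manip.job_done(): hands the job in; it is judged then, once.
The state is a dict: "time": time; "joint_pos": joint angles; "joint_vel": joint speeds; "joint_efforts": joint torques, N m; "tool_pos": TCP position; "tool_rot": TCP orientation; "contact_force": force on the tool from outside, world axes, zero at the start; "ft_torque": the same for the moment, N m; "gripper_width": opening from 0.0 (shut) to 1.0 (fully open); "grasp_force": force on a finger pad.
Only numpy, scipy, OpenCV 4.12 (cv2) and the standard library are available. Lean on these libraries where they do the work, as an engineer would, in place of code of your own. Each camera call takes 0.05 s, during which the arm holds its last target. There are 200 camera calls.

### The job

On the mounting plate, push the grey end clamp with the raised orange lever along the DIN rail, so that it closes up on the row of modules and drives them ahead of it as one train until the first module sits fully home against the fixed end bracket. Then, with no gaps left, press the orange lever down flat to lock the clamp. Only push and press, lifting or tipping nothing: push on the clamp and never on the modules, do not ram the bracket, and leave the tools and other loose things round the plate alone.

Things in the scene. Friction and masses are not known exactly. Their poses are not given: they have to be found in the camera images.
- mounting_plate: fixed metal plate, 150 x 320 x 3 mm, flat on the bench. A 35 mm wide steel DIN rail runs along its middle line (y = -150 to +150 mm, top 10.5 mm above the bench); a grey slotted wiring duct, 39 mm high, along x = +46 to +74 mm. Origin: at bench height under the rail's middle; +y along the rail away from the end bracket, +x across it to the duct, z up.
- rail_stop (a point): inner face of the fixed end bracket, at the rail's middle line and top surface, y = -135 mm in the plate's frame; axes as the plate's. The row is pushed towards -y against this face.
- end_bracket: fixed grey end bracket at the -y end of the rail, 52 mm wide across the rail, 11 mm along it, top 45 mm above the bench, with a screw and a white marker on top. Origin: under its middle at bench height.
- end_clamp: loose grey end clamp with the orange lever, sliding on the rail 4 to 25 mm behind the last module. 20 mm along the rail; foot 60 mm wide and 14 mm high, two cheeks 40 mm wide (x = -16 to +24 mm) and 30 mm high, above the rail's top. Hooked to the rail, plain friction, 0.1 kg. Origin: mid-length, on the rail's top; axes as the plate's. Push on its flat +y end face, y = +10 mm.
- lock_lever (a joint): angle of the clamp's orange lever: 0 to 0.12 at the start (handle raised about 40 degrees), growing as the handle is pressed down; 0.70 = down flat, at its stop (locked). Needs about 5 N at the pad; its cam lifts the clamp 0.6 mm and goes over centre at the end, so it stays down. Pivot along the rail at the clamp's middle, 15 mm above the rail top, handle to the plate's -x.
- lever_pad (a point): top middle of the lever's ribbed thumb pad (24 mm long, 16 mm wide along the rail). Lever up: 34 to 40 mm to -x of the clamp's origin, 50 to 55 mm above the rail's top; down flat: 52 mm to -x and 23 mm above the rail's top (34 mm above the bench).
- module_1: first module of the row, nearest the end bracket: grey, black front with two dials, 36 mm along the rail; 64 mm wide across it, 33 mm high above it; nose 40 mm wide, 49 mm high. Loose, hooked to the rail, 1 mm play, plain friction, 0.22 kg. Origin: its middle, on the rail top; axes as the plate's. The five touch: 108 mm in all, 40 to 95 mm short of the bracket.
- module_2: second module: white circuit breaker with a black toggle, 18 mm along the rail; 64 mm wide across it, 33 mm high above it; nose 40 mm wide, 49 mm high. Loose, hooked to the rail, 1 mm play, plain friction, 0.11 kg. Origin: its middle, on the rail top; axes as the plate's.
- module_3: third module: white circuit breaker with a black toggle, 18 mm along the rail; 64 mm wide across it, 33 mm high above it; nose 40 mm wide, 49 mm high. Loose, hooked to the rail, 1 mm play, plain friction, 0.11 kg. Origin: its middle, on the rail top; axes as the plate's.
- module_4: fourth module: grey relay with an orange front, 18 mm along the rail; 64 mm wide across it, 33 mm high above it; nose 40 mm wide, 49 mm high. Loose, hooked to the rail, 1 mm play, plain friction, 0.11 kg. Origin: its middle, on the rail top; axes as the plate's.
- module_5: fifth and last module of the row: grey relay with an orange front, 18 mm along the rail; 64 mm wide across it, 33 mm high above it; nose 40 mm wide, 49 mm high. Loose, hooked to the rail, 1 mm play, plain friction, 0.11 kg. Origin: its middle, on the rail top; axes as the plate's.
- screw_dish: round teal dish of screws, 66 mm across, 14 mm high, loose, to be left alone. Origin: middle of its underside.
- red_driver: red-handled screwdriver, 184 mm long, loose, to be left alone. Origin: middle of its underside.
- cutters: red-handled flush cutters, 120 mm long, loose, to be left alone. Origin: middle of its underside.
- amber_driver: amber-handled screwdriver, 144 mm long, loose, to be left alone. Origin: middle of its underside.
- flux: small brown dropper bottle, 28 mm across, 70 mm high, loose, to be left alone. Origin: middle of its underside.
- spool: solder spool with blue flanges, 58 mm across, 52 mm high, loose, to be left alone. Origin: middle of its underside.
Things that resemble listed ones, but are neither listed nor needed, are in the scene too. Of the things shaped like the module_1, the grey one is meant.

How it is judged:
By the outcome, as a careful person would: the job done as asked, in the order asked, and still so for the second after the job is handed in, with the robot touching nothing.
It also fails if it takes over 51 s, if anything falls off the work surface, if the arm or the gripper's body presses on something with over 40 N, if the wrist force passes 120 N, or if a joint passes its speed limit or range.

## Working session

There is one attempt and no reset: what is moved stays moved. The work goes in short steps, Python scripts to look and compute and a shell command to move; the robot and the scene stay as the last step left them, time stands still between calls to the robot, and variables do not carry over. Pictures are saved under pics/ and viewed, at most 10 in all, crops included, and the job is handed in when it is done.

```bash
mkdir -p pics; ls; cat > h.py <<'E'
import numpy as np,cv2
from plant import manip
def grab(n):
    cm=manip.camera_model(n); im,d=manip.grab_frame(n); return im,d,cm
def und(cm,uv):
    K=np.array(cm["mtx"]);uv=np.atleast_2d(np.array(uv,float))
    return cv2.undistortPoints(uv[:,None],K,np.array([cm["k1"],0,0,0,0.]))[:,0]
def plane(cm,uv,z):
    T=np.linalg.inv(np.array(cm["world_to_cam"])); r=und(cm,uv)
    d=np.c_[r,np.ones(len(r))]@T[:3,:3].T; o=T[:3,3]
    return o+d*((z-o[2])/d[:,2])[:,None]
def dep(cm,uv,d):
    T=np.linalg.inv(np.array(cm["world_to_cam"])); r=und(cm,uv);uv=np.atleast_2d(uv)
    z=np.array([d[int(v),int(u)] for u,v in uv]); return (np.c_[r,np.ones(len(r))]*z[:,None])@T[:3,:3].T+T[:3,3]
E
python3 - <<'E'
from h import *
for n in("top","scene"):
    im,d,cm=grab(n); cv2.imwrite(f"pics/{n}0.png",im[:,:,::-1]); np.savez(f"{n}0.npz",im=im,d=d)
print(manip.state(), manip.grip_point_offset)
print(manip.camera_model("top"))
E
```

```text
pics
{'time': 0.1, 'joint_pos': array([ 1.02199641e+00,  5.33055930e-02,  1.61414853e+00,  5.24830588e-05,
        1.47602471e+00, -1.19015973e-01]), 'joint_vel': array([ 2.44030009e-03,  6.05728459e-05, -1.36640034e-03, -8.57229056e-04,
       -1.23675085e-04, -1.73437871e-04]), 'joint_efforts': array([ 5.12327406e-04, -3.94907677e+01, -3.71363318e+01, -1.62776287e-04,
        3.91155263e-03,  5.80429810e-05]), 'tool_pos': array([0.26011992, 0.56767643, 0.2301817 ]), 'tool_rot': array([-3.33765115e-04,  2.13244242e-01,  9.76998466e-01, -8.82441985e-04]), 'contact_force': array([ 0.42777851,  0.13668966, -0.63161982]), 'ft_torque': array([-0.00102325,  0.02082245,  0.01497013]), 'grasp_force': 0.0, 'gripper_width': 1.0012612654621846} 0.0187
{'mtx': array([[485.47909438,   0.        , 317.15831354],
       [  0.        , 485.47909438, 236.39031283],
       [  0.        ,   0.        ,   1.        ]]), 'k1': 0.0012322886735251484, 'world_to_cam': array([[ 0.00127249, -0.99993406,  0.01141284, -0.26004258],
       [-0.99109876, -0.00278039, -0.13309963,  0.61311032],
       [ 0.13312258, -0.01114188, -0.99103695,  1.05869143],
       [ 0.        ,  0.        ,  0.        ,  1.        ]])}
```

View pics/top0.png

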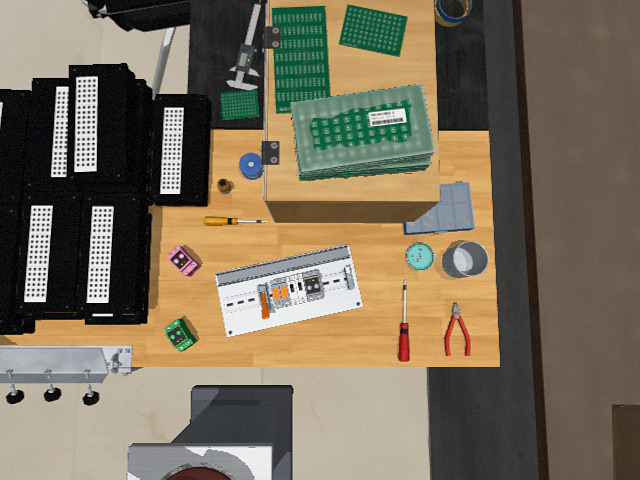

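View pics/scene0.png

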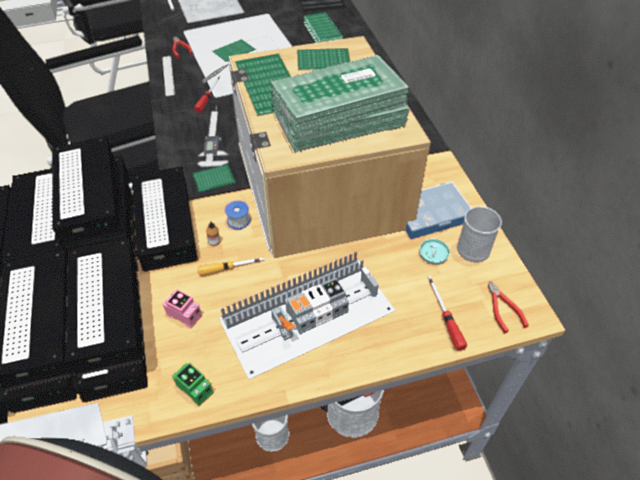

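The top view shows the plate at about (290,290). The clamp with the orange lever is at (265,303), module_1 with its dials at (313,285) and the bracket at (350,277).

Lookalikes for module_1 are the pink one at (184,260) and the green one at (180,334); the grey one at (313,285) on the rail is the right one. The only clamp with an orange lever is at (265,303). The orange relays at (280,293) are modules 4 and 5. I'll check this in a close crop.

```bash
python3 - <<'E'
from h import *
a=np.load("top0.npz");im,d=a["im"],a["d"];cm=manip.camera_model("top")
cv2.imwrite("pics/crop.png",cv2.resize(im[235:345,205:375],None,fx=4.6,fy=4.6,interpolation=cv2.INTER_CUBIC)[:,:,::-1])
# height map points
vv,uu=np.mgrid[235:345,205:375]; uv=np.c_[uu.ravel(),vv.ravel()]
P=dep(cm,uv,d); z=P[:,2]; c=im[235:345,205:375].reshape(-1,3).astype(int)
sat=c.max(1)-c.min(1)
pl=(sat<40)&(z>-0.004)&(z<0.009)&(c.min(1)>130)
hull=P[pl,:2]
lab=np.zeros((110,170),np.uint8).ravel();lab[pl]=255;lab=lab.reshape(110,170)
n,l,s,_=cv2.connectedComponentsWithStats(lab);print(s[1:][s[1:,4]>50])
duct=(sat<60)&(z>0.025)&(uv[:,1]<285)
print("z pct plate",np.percentile(z[pl],[5,50,95]), "duct n",duct.sum())
r=cv2.minAreaRect(P[(sat<50)&(z>-0.005),:2].astype(np.float32)); print(r, cv2.boxPoints(r))
org=(c[:,0]>180)&(c[:,2]<90)&(c[:,1]<150)&(c[:,1]>60)&(sat>130)
print("orange",org.sum()); 
o=np.zeros(18700,np.uint8);o[org]=255
n,l,s,ce=cv2.connectedComponentsWithStats(o.reshape(110,170));
for i in range(1,n):
  if s[i,4]>8:
    m=(l.ravel()==i); print(s[i],ce[i]+[205,235],P[m].mean(0),z[m].min(),z[m].max())
E
```

```text
[[  10    9  148   93 5299]]
z pct plate [-6.39684500e-05  3.74082712e-03  7.74947462e-03] duct n 826
((0.4950171113014221, -0.19178706407546997), (0.15057967603206635, 0.32160183787345886), 12.590238571166992) [[ 0.3864868  -0.05126423]
 [ 0.45658863 -0.3651328 ]
 [ 0.60354745 -0.3323099 ]
 [ 0.5334456  -0.01844132]]
orange 212
[76 51  7 11 55] [283.94545455 291.49090909] [ 0.48897266 -0.18577739  0.0597087 ] 0.053702391727754595 0.06397313058962051
[67 53  8 11 52] [275.76923077 293.25      ] [ 0.48511815 -0.16784049  0.05920747] 0.054879769437661485 0.06395791026189968
[56 59  8 25 97] [264.16494845 308.2371134 ] [ 0.45290364 -0.1436325   0.06779248] 0.027860868329855792 1.1337749039145975
```

View pics/crop.png

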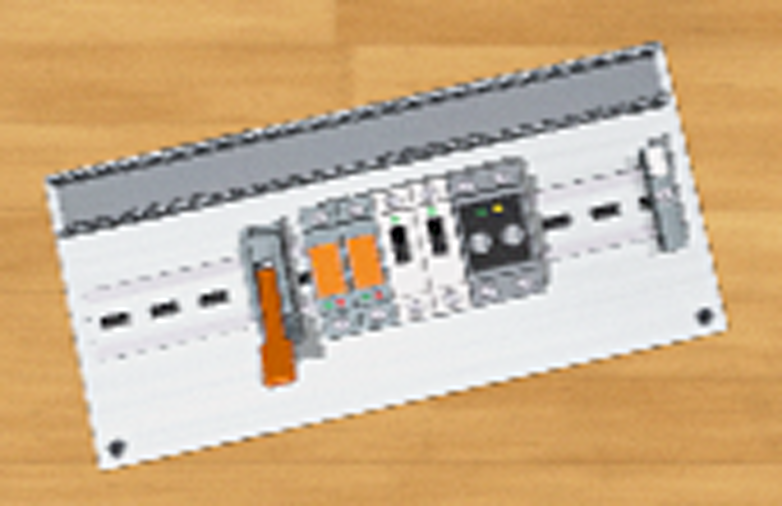

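The crop confirms it. The clamp with its lever is at crop (270,300), the orange relays at (345,265), the breakers next and grey module_1 at (497,230). The bracket is at (665,195). The plate fit of 150.6 × 321.6 mm matches the given size. Next I'll get the plate-frame numbers and check the transit path.

```bash
cat >> h.py <<'E'
C=np.array([0.4950,-0.1918]);A=np.radians(12.59)
R=np.array([[np.cos(A),-np.sin(A)],[np.sin(A),np.cos(A)]])
def toplate(p): p=np.atleast_2d(p); return np.c_[(p[:,:2]-C)@R,p[:,2]]
def st():
    s=manip.state();q=s["tool_rot"];a=2*np.arctan2(q[2],q[1])
    print("t",s["time"],"plate mm",np.round(toplate(s["tool_pos"])*1e3,1),"yaw err",np.round(np.angle(np.exp(1j*(a-A-np.pi/2))),4),"F",np.round(s["contact_force"],1), "tilt q",q[[0,3]])
E
python3 - <<'E'
from h import *
st()
a=np.load("top0.npz");im,d=a["im"],a["d"];cm=manip.camera_model("top")
vv,uu=np.mgrid[0:480,0:640];uv=np.c_[uu.ravel(),vv.ravel()];P=dep(cm,uv,d);z=P[:,2];ok=d.ravel()>0.1
for t in np.linspace(0,1,12):
    p=np.array([.26,.568])*(1-t)+t*np.array([.478,-.096])
    m=ok&(np.hypot(*(P[:,:2]-p).T)<.1); print(np.round(p,2),m.sum(),z[m].max().round(3) if m.any() else None)
q=toplate(P); s=im.reshape(-1,3).astype(int)
near=ok&(abs(q[:,0])<.07)&(abs(q[:,1])<.16)
# profile of heights along rail, on mid strip x' -10..20
for lo,hi in((-14,22),(-30,-22),(24,30)):
  print(lo,[(y,int(np.median(q[m,2])*1e3)) for y in range(-148,100,4) for m in [near&(q[:,0]*1e3>lo)&(q[:,0]*1e3<hi)&(abs(q[:,1]*1e3-y)<2)] if m.any()])
E
```

```text
t 0.1 plate mm [[-63.7 792.4 230.2]] yaw err 0.9213 F [ 0.4  0.1 -0.6] tilt q [-0.00033377 -0.00088244]
[0.26 0.57] 71 -0.732
[0.28 0.51] 199 0.067
[0.3  0.45] 1790 0.084
[0.32 0.39] 4125 0.115
[0.34 0.33] 5839 0.115
[0.36 0.27] 6283 0.116
[0.38 0.21] 6500 0.116
[0.4  0.15] 6732 0.116
[0.42 0.09] 6803 0.116
[0.44 0.02] 6098 0.114
[ 0.46 -0.04] 6117 0.061
[ 0.48 -0.1 ] 5854 0.075
-14 [(-148, 45), (-144, 46), (-140, 45), (-136, 23), (-132, 10), (-128, 10), (-124, 10), (-120, 9), (-116, 9), (-112, 10), (-108, 9), (-104, 9), (-100, 9), (-96, 10), (-92, 9), (-88, 10), (-84, 11), (-80, 9), (-76, 10), (-72, 59), (-68, 59), (-64, 59), (-60, 59), (-56, 58), (-52, 59), (-48, 60), (-44, 59), (-40, 58), (-36, 58), (-32, 60), (-28, 59), (-24, 59), (-20, 58), (-16, 59), (-12, 59), (-8, 60), (-4, 59), (0, 59), (4, 59), (8, 60), (12, 59), (16, 58), (20, 59), (24, 59), (28, 58), (32, 59), (36, 12), (40, 10), (44, 10), (48, 39), (52, 38), (56, 37), (60, 36), (64, 39), (68, 11), (72, 9), (76, 9), (80, 8), (84, 9), (88, 8), (92, 10), (96, 10)]
-30 [(-148, 45), (-144, 44), (-140, 46), (-136, 18), (-132, 
[... 517 characters left out ...]
3), (72, 3), (76, 4), (80, 4), (84, 3), (88, 4), (92, 3), (96, 3)]
24 [(-148, 2), (-144, 3), (-140, 4), (-136, 2), (-132, 3), (-128, 1), (-124, 1), (-120, 3), (-116, 4), (-112, 1), (-108, 3), (-104, 5), (-100, 1), (-96, 3), (-92, 5), (-88, 4), (-84, 3), (-80, 2), (-76, 5), (-72, 43), (-68, 43), (-64, 43), (-60, 43), (-56, 44), (-52, 42), (-48, 43), (-44, 43), (-40, 43), (-36, 43), (-32, 43), (-28, 43), (-24, 43), (-20, 43), (-16, 42), (-12, 44), (-8, 43), (-4, 45), (0, 41), (4, 44), (8, 40), (12, 43), (16, 41), (20, 42), (24, 25), (28, 43), (32, 43), (36, 4), (40, 5), (44, 3), (48, 3), (52, 5), (56, 3), (60, 3), (64, 2), (68, 3), (72, 2), (76, 3), (80, 2), (84, 4), (88, 5), (92, 0), (96, 3)]
```

```bash
python3 -m crank '[{"turn":0.14},{"turn":0.14},{"turn":0.14},{"turn":0.14},{"turn":0.14}]' 0
python3 -m crank '[{"turn":0.14},{"turn":0.08},{"x":-4.6,"y":0.45},{"x":-4.6,"y":0.45},{"x":-4.6,"y":0.45}]'
python3 -m crank '[{"x":-4.6,"y":0.45},{"x":-4.6,"y":0.45},{"x":-4.6,"y":0.45},{"x":-4.6,"y":0.45},{"x":-4.6,"y":0.45}]'
python3 -m crank '[{"x":-4.6,"y":0.45},{"x":-4.6,"y":0.45},{"x":-4.6,"y":0.45},{"x":-4.6,"y":0.45},{"x":-4.6,"y":0.45}]'
python3 -c "from h import *;st()"
```

```text
t 0.1 plate mm [[-63.7 792.4 230.2]] yaw err 0.9213 F [ 0.4  0.1 -0.6] tilt q [-0.00033377 -0.00088244]schema error: expected keys x, y, z, turn
schema error: expected keys x, y, z, turn
schema error: expected keys x, y, z, turn
schema error: expected keys x, y, z, turn
```

All four keys are needed in every row.

```bash
python3 -m crank '[{"x":0,"y":0,"z":0,"turn":0.14},{"x":0,"y":0,"z":0,"turn":0.14},{"x":0,"y":0,"z":0,"turn":0.14},{"x":0,"y":0,"z":0,"turn":0.14},{"x":0,"y":0,"z":0,"turn":0.14}]' 0
python3 -m crank '[{"x":0,"y":0,"z":0,"turn":0.14},{"x":0,"y":0,"z":0,"turn":0.08},{"x":-4.6,"y":0.45,"z":0,"turn":0},{"x":-4.6,"y":0.45,"z":0,"turn":0},{"x":-4.6,"y":0.45,"z":0,"turn":0}]'
python3 -c "from h import *;st()"
```

```text
time: 0.6
tool_pos: [0.2602, 0.5678, 0.2305]
tool_rot: [0.0, 0.538, 0.843, -0.001]
contact_force: [-0.0, -0.5, -0.7]
gripper_width: 0.143
grasp_force: 0.0
time: 1.1
tool_pos: [0.3037, 0.4349, 0.2304]
tool_rot: [0.0, 0.624, 0.781, -0.001]
contact_force: [0.5, -0.7, 0.7]
gripper_width: -0.001
grasp_force: 0.0
t 1.1 plate mm [[-50.1 653.3 230.4]] yaw err 0.0025 F [ 0.5 -0.7  0.7] tilt q [ 6.41559442e-05 -6.91455780e-04]
```

```bash
python3 -m crank '[{"x":-4.6,"y":0.45,"z":0,"turn":0},{"x":-4.6,"y":0.45,"z":0,"turn":0},{"x":-4.6,"y":0.45,"z":0,"turn":0},{"x":-4.6,"y":0.45,"z":0,"turn":0},{"x":-4.6,"y":0.45,"z":0,"turn":0}]' >/dev/null
python3 -m crank '[{"x":-4.6,"y":0.45,"z":0,"turn":0},{"x":-4.6,"y":0.45,"z":0,"turn":0},{"x":-4.6,"y":0.45,"z":0,"turn":0},{"x":-4.6,"y":0.45,"z":0,"turn":0},{"x":-4.6,"y":0.45,"z":0,"turn":0}]' >/dev/null
python3 -m crank '[{"x":-4.6,"y":0.45,"z":0,"turn":0},{"x":-4.6,"y":0.45,"z":0,"turn":0},{"x":0,"y":0,"z":4,"turn":0},{"x":0,"y":0,"z":4,"turn":0},{"x":0,"y":0,"z":4,"turn":0}]'
python3 -c "from h import *;st()
im,d,cm=grab('wrist');cv2.imwrite('pics/w1.png',im[:,:,::-1]);np.savez('w1.npz',im=im,d=d)"
```

```text
time: 2.6
tool_pos: [0.4773, -0.0909, 0.1098]
tool_rot: [0.0, 0.625, 0.78, 0.0]
contact_force: [0.3, 0.1, -0.0]
gripper_width: -0.001
grasp_force: 0.0
t 2.6 plate mm [[  4.8 102.4 109.8]] yaw err -0.0 F [ 0.3  0.1 -0. ] tilt q [1.40752530e-04 5.87934859e-05]
```

View pics/w1.png

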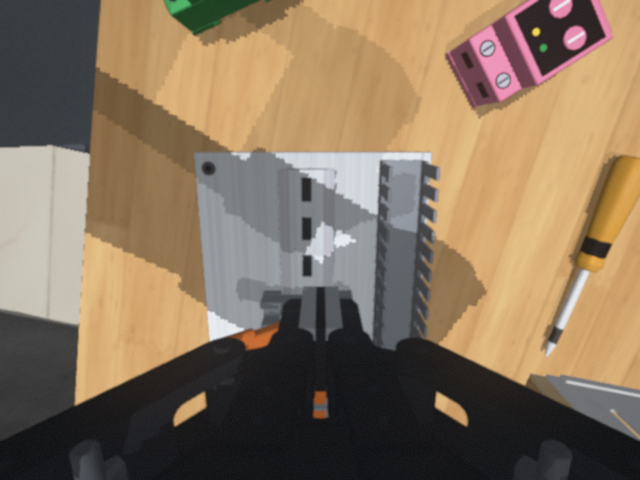

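The wrist view shows the closed fingers at (320,300) over the rail, whose slots run at column 307. The clamp is just behind them at (285,300). The offset and yaw agree with the numbers, so I'll descend and close in.

```bash
python3 -m crank '[{"x":0,"y":0,"z":3,"turn":0},{"x":0,"y":0,"z":3,"turn":0},{"x":0,"y":0,"z":2,"turn":0},{"x":0,"y":0,"z":1.1,"turn":0},{"x":0,"y":0,"z":0,"turn":0}]'
python3 -m crank '[{"x":-0.7,"y":0,"z":0,"turn":0},{"x":-0.6,"y":0,"z":0,"turn":0},{"x":-0.4,"y":0,"z":0,"turn":0},{"x":-0.3,"y":0,"z":0,"turn":0},{"x":-0.2,"y":0,"z":0,"turn":0}]'
python3 -c "from h import *;st()"
```

```text
time: 3.15
tool_pos: [0.4765, -0.0898, 0.0193]
tool_rot: [-0.001, 0.625, 0.781, -0.001]
contact_force: [0.6, -0.6, 0.4]
gripper_width: -0.006
grasp_force: 0.0
time: 3.65
tool_pos: [0.4828, -0.1123, 0.0208]
tool_rot: [0.0, 0.625, 0.781, 0.0]
contact_force: [0.0, 0.5, -0.3]
gripper_width: -0.001
grasp_force: 0.0
t 3.65 plate mm [[ 5.4 80.3 20.8]] yaw err 0.0008 F [ 0.   0.5 -0.3] tilt q [0.00042617 0.00014421]
```

```bash
python3 -m crank '[{"x":-0.1,"y":0,"z":0,"turn":0},{"x":-0.2,"y":0,"z":0,"turn":0},{"x":-0.2,"y":0,"z":0,"turn":0},{"x":-0.2,"y":0,"z":0,"turn":0},{"x":-0.2,"y":0,"z":0,"turn":0}]'
python3 -m crank '[{"x":-0.2,"y":0,"z":0,"turn":0},{"x":-0.2,"y":0,"z":0,"turn":0},{"x":-0.2,"y":0,"z":0,"turn":0},{"x":-0.2,"y":0,"z":0,"turn":0},{"x":-0.2,"y":0,"z":0,"turn":0}]'
python3 -c "from h import *;st()"
```

```text
time: 4.15
tool_pos: [0.4844, -0.1205, 0.0203]
tool_rot: [-0.0, 0.625, 0.781, 0.0]
contact_force: [-0.1, 1.7, 0.4]
gripper_width: 0.002
grasp_force: 0.6
time: 4.65
tool_pos: [0.486, -0.1291, 0.0202]
tool_rot: [-0.002, 0.625, 0.781, 0.001]
contact_force: [-1.1, 9.0, 5.2]
gripper_width: -0.002
grasp_force: 4.4
t 4.65 plate mm [[ 4.9 63.2 20.2]] yaw err 0.0005 F [-1.1  9.   5.2] tilt q [-0.00173493  0.00086856]
```

```bash
python3 -m crank '[{"x":-0.2,"y":0,"z":0,"turn":0},{"x":-0.2,"y":0,"z":0,"turn":0},{"x":-0.2,"y":0,"z":0,"turn":0},{"x":-0.2,"y":0,"z":0,"turn":0},{"x":-0.2,"y":0,"z":0,"turn":0}]'
python3 - <<'E'
from h import *
st()
im,d,cm=grab("scene");cv2.imwrite("pics/s1.png",cv2.resize(im[240:385,205:405],None,fx=4,fy=4,interpolation=cv2.INTER_CUBIC)[:,:,::-1])
im,d,cm=grab("top");vv,uu=np.mgrid[235:345,205:375];uv=np.c_[uu.ravel(),vv.ravel()];q=toplate(dep(cm,uv,d))*1e3
for y in range(-90,60,2):
    m=(q[:,0]>-30)&(q[:,0]<-22)&(abs(q[:,1]-y)<1.5)
    if m.any(): print((y,int(np.median(q[m,2]))),end=" ")
E
```

```text
time: 5.15
tool_pos: [0.4883, -0.1384, 0.0202]
tool_rot: [-0.002, 0.625, 0.781, 0.001]
contact_force: [-2.3, 8.6, 5.5]
gripper_width: 0.002
grasp_force: 4.3
t 5.15 plate mm [[ 5.1 53.6 20.2]] yaw err 0.0008 F [-2.3  8.6  5.5] tilt q [-0.00180554  0.00115556]
(-90, 2) (-88, 2) (-86, 1) (-84, 58) (-82, 58) (-80, 53) (-78, 58) (-76, 52) (-74, 46) (-72, 51) (-70, 45) (-68, 45) (-66, 46) (-64, 46) (-62, 44) (-60, 59) (-58, 55) (-56, 46) (-54, 44) (-52, 44) (-50, 45) (-48, 45) (-46, 50) (-44, 54) (-42, 48) (-40, 44) (-38, 45) (-36, 45) (-34, 44) (-32, 44) (-30, 42) (-28, 54) (-26, 56) (-24, 50) (-22, 45) (-20, 44) (-18, 44) (-16, 46) (-14, 48) (-12, 43) (-10, 46) (-8, 61) (-6, 303) (-4, 319) (-2, 321) (0, 326) (2, 328) (4, 332) (6, 339) (8, 345) (10, 346) (12, 347) (14, 349) (16, 349) (18, 348) (20, 350) (22, 350) (24, 350) (26, 339) (28, 337) (30, 337) (32, 336) (34, 336) (36, 335) (38, 336) (40, 334) (42, 334) (44, 333) (46, 333) (48, 332) (50, 330) (52, 330) (54, 330) (56, 328) (58, 327)
```

View pics/s1.png

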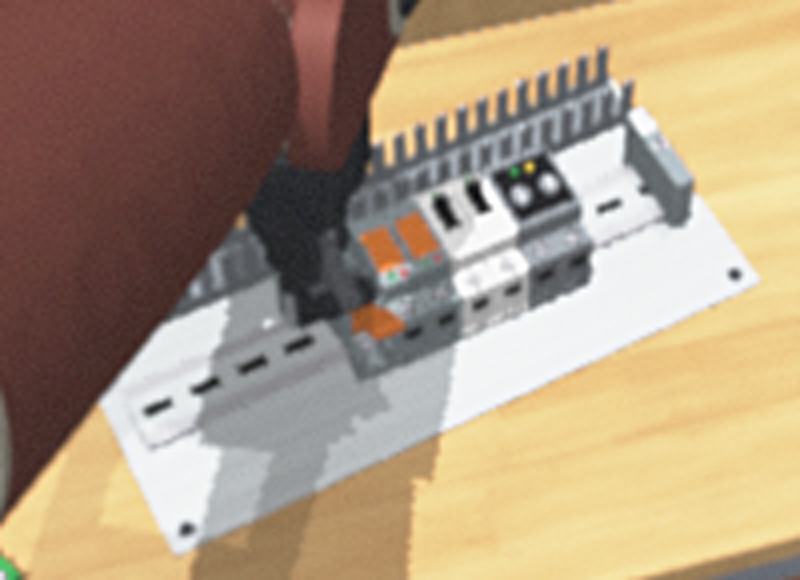

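The picture shows the row closed up on the clamp, from the lever at (375,320) to module_1 at (540,195), and the train moving towards the bracket at (660,165). The row's front is at y' ≈ -85 with the TCP at 53.6, so home is at TCP ≈ 3.6. Contact force is steady at about 9 N.

```bash
for i in 1 ; do python3 -m crank '[{"x":-0.25,"y":0,"z":0,"turn":0},{"x":-0.25,"y":0,"z":0,"turn":0},{"x":-0.25,"y":0,"z":0,"turn":0},{"x":-0.25,"y":0,"z":0,"turn":0},{"x":-0.25,"y":0,"z":0,"turn":0}]'; done
python3 -m crank '[{"x":-0.25,"y":0,"z":0,"turn":0},{"x":-0.25,"y":0,"z":0,"turn":0},{"x":-0.25,"y":0,"z":0,"turn":0},{"x":-0.25,"y":0,"z":0,"turn":0},{"x":-0.25,"y":0,"z":0,"turn":0}]'
python3 -m crank '[{"x":-0.25,"y":0,"z":0,"turn":0},{"x":-0.25,"y":0,"z":0,"turn":0},{"x":-0.25,"y":0,"z":0,"turn":0},{"x":-0.2,"y":0,"z":0,"turn":0},{"x":-0.2,"y":0,"z":0,"turn":0}]'
python3 -c "from h import *;st()"
```

```text
time: 5.75
tool_pos: [0.491, -0.1505, 0.0202]
tool_rot: [-0.002, 0.625, 0.781, 0.001]
contact_force: [-2.4, 8.8, 5.1]
gripper_width: 0.003
grasp_force: 4.4
time: 6.25
tool_pos: [0.4938, -0.1627, 0.0202]
tool_rot: [-0.002, 0.625, 0.781, 0.001]
contact_force: [-1.3, 8.7, 4.5]
gripper_width: -0.0
grasp_force: 4.4
time: 6.75
tool_pos: [0.4963, -0.1739, 0.0202]
tool_rot: [-0.002, 0.625, 0.781, 0.001]
contact_force: [-1.0, 9.3, 5.2]
gripper_width: 0.002
grasp_force: 4.5
t 6.75 plate mm [[ 5.2 17.2 20.2]] yaw err 0.0009 F [-1.   9.3  5.2] tilt q [-0.00194932  0.00117999]
```

```bash
python3 -m crank '[{"x":-0.15,"y":0,"z":0,"turn":0},{"x":-0.15,"y":0,"z":0,"turn":0},{"x":-0.15,"y":0,"z":0,"turn":0},{"x":-0.15,"y":0,"z":0,"turn":0},{"x":-0.15,"y":0,"z":0,"turn":0}]'
python3 -m crank '[{"x":-0.08,"y":0,"z":0,"turn":0},{"x":-0.08,"y":0,"z":0,"turn":0},{"x":-0.08,"y":0,"z":0,"turn":0}]'
python3 -c "from h import *;st()"
```

```text
time: 7.25
tool_pos: [0.4979, -0.1811, 0.0202]
tool_rot: [-0.002, 0.625, 0.781, 0.001]
contact_force: [-2.3, 9.2, 6.6]
gripper_width: 0.003
grasp_force: 4.5
time: 7.55
tool_pos: [0.4984, -0.1834, 0.0202]
tool_rot: [-0.002, 0.625, 0.781, 0.001]
contact_force: [-1.7, 9.3, 5.1]
gripper_width: 0.003
grasp_force: 4.5
t 7.55 plate mm [[ 5.2  7.5 20.2]] yaw err 0.0009 F [-1.7  9.3  5.1] tilt q [-0.00203715  0.00121818]
```

Now creeping in, watching the force.

```bash
python3 -m crank '[{"x":-0.08,"y":0,"z":0,"turn":0},{"x":-0.08,"y":0,"z":0,"turn":0},{"x":-0.05,"y":0,"z":0,"turn":0}]'
python3 -c "from h import *;st()"
python3 -m crank '[{"x":-0.05,"y":0,"z":0,"turn":0},{"x":-0.05,"y":0,"z":0,"turn":0}]' | grep -E "force"
python3 -c "from h import *;st()"
```

```text
time: 7.85
tool_pos: [0.4989, -0.1855, 0.0202]
tool_rot: [-0.002, 0.625, 0.781, 0.001]
contact_force: [-1.2, 9.2, 5.8]
gripper_width: -0.002
grasp_force: 4.5
t 7.85 plate mm [[ 5.2  5.3 20.2]] yaw err 0.0009 F [-1.2  9.2  5.8] tilt q [-0.00197157  0.00121246]
contact_force: [-1.6, 8.5, 5.4]
grasp_force: 4.5
t 8.05 plate mm [[ 5.2  4.3 20.2]] yaw err 0.0009 F [-1.6  8.5  5.4] tilt q [-0.00198765  0.00121894]
```

```bash
python3 -m crank '[{"x":-0.04,"y":0,"z":0,"turn":0}]' | grep -E "force"
python3 -c "from h import *;st()"
```

```text
contact_force: [-2.0, 9.0, 4.6]
grasp_force: 4.5
t 8.15 plate mm [[ 5.2  4.  20.2]] yaw err 0.001 F [-2.   9.   4.6] tilt q [-0.00199237  0.00120007]
```

```bash
for k in 1; do python3 -m crank '[{"x":-0.05,"y":0,"z":0,"turn":0}]' | grep -E "t_force"; python3 -m crank '[{"x":-0.05,"y":0,"z":0,"turn":0}]' | grep -E "t_force"; python3 -c "from h import *;st()"; done
```

```text
contact_force: [-1.6, 9.6, 5.5]
contact_force: [-3.4, 11.0, 6.8]
t 8.35 plate mm [[ 5.2  3.2 20.2]] yaw err 0.0008 F [-3.4 11.   6.8] tilt q [-0.0022252   0.00135331]
```

```bash
python3 -m crank '[{"x":-0.05,"y":0,"z":0,"turn":0}]' | grep -E "t_force"; python3 -c "from h import *;st()"
```

```text
contact_force: [-1.6, 12.8, 7.6]
t 8.45 plate mm [[ 5.2  3.1 20.2]] yaw err 0.0006 F [-1.6 12.8  7.6] tilt q [-0.00272299  0.00170357]
```

The force is rising and the motion has stopped at y' 3.1, where home was predicted at 3.6. One more gentle squeeze, then back off, rise and look.

```bash
python3 -m crank '[{"x":-0.05,"y":0,"z":0,"turn":0},{"x":-0.05,"y":0,"z":0,"turn":0}]' | grep -E "t_force"; python3 -c "from h import *;st()"
python3 -m crank '[{"x":0.1,"y":0,"z":0,"turn":0},{"x":0.2,"y":0,"z":0,"turn":0},{"x":1,"y":0,"z":0,"turn":0},{"x":2,"y":0,"z":0,"turn":0},{"x":1,"y":0,"z":-2,"turn":0}]'
python3 -m crank '[{"x":0,"y":0,"z":-3,"turn":0},{"x":3,"y":0,"z":-3,"turn":0},{"x":4,"y":0,"z":-3,"turn":0},{"x":4,"y":0,"z":0,"turn":0},{"x":4,"y":0,"z":0,"turn":0}]' | grep tool
python3 - <<'E'
from h import *
st()
im,d,cm=grab("top");cv2.imwrite("pics/t2.png",cv2.resize(im[235:345,205:375],None,fx=4.6,fy=4.6,interpolation=cv2.INTER_CUBIC)[:,:,::-1])
vv,uu=np.mgrid[235:345,205:375];uv=np.c_[uu.ravel(),vv.ravel()];q=toplate(dep(cm,uv,d))*1e3
for lo,hi in((-30,-22),(-14,22)):
  print()
  for y in range(-142,16,2):
    m=(q[:,0]>lo)&(q[:,0]<hi)&(abs(q[:,1]-y)<1.5)
    if m.any(): print((y,int(np.median(q[m,2]))),end=" ")
c=im[235:345,205:375].reshape(-1,3).astype(int)
m=(c[:,0]>180)&(c[:,2]<90)&(c[:,1]<150)&(c[:,1]>60)&(q[:,0]<-25)&(q[:,2]<100)
print("\nlever n",m.sum(),[(x,q[k].mean(0).round(1).tolist(),(q[k,1].min().round(1),q[k,1].max().round(1))) for x in range(-60,-20,5) for k in [m&(abs(q[:,0]-x)<3)] if k.sum()>2])
E
```

```text
contact_force: [-3.6, 15.1, 10.1]
t 8.65 plate mm [[ 5.2  3.1 20.2]] yaw err 0.0006 F [-3.6 15.1 10.1] tilt q [-0.00369493  0.0022375 ]
time: 9.15
tool_pos: [0.4875, -0.1464, 0.0372]
tool_rot: [-0.004, 0.625, 0.781, -0.001]
contact_force: [-0.3, 0.5, -0.0]
gripper_width: -0.003
grasp_force: 0.0
tool_pos: [0.4577, -0.001, 0.1317]
tool_rot: [0.002, 0.625, 0.781, 0.001]
t 9.65 plate mm [[  5.2 194.3 131.7]] yaw err 0.0009 F [ 0.1 -0.4  0.1] tilt q [0.00152376 0.00082282]

(-142, 45) (-140, 45) (-138, 45) (-136, 43) (-134, 50) (-132, 50) (-130, 48) (-128, 44) (-126, 44) (-124, 44) (-122, 51) (-120, 52) (-118, 51) (-116, 50) (-114, 43) (-112, 44) (-110, 49) (-108, 54) (-106, 45) (-104, 43) (-102, 44) (-100, 45) (-98, 51) (-96, 51) (-94, 44) (-92, 43) (-90, 50) (-88, 45) (-86, 43) (-84, 42) (-82, 42) (-80, 42) (-78, 57) (-76, 50) (-74, 45) (-72, 43) (-70, 45) (-68, 45) (-66, 44) (-64, 45) (-62, 46) (-60, 47) (-58, 47) (-56, 47) (-54, 45) (-52, 45) (-50, 44) (-48, 43) (-46, 43) (-44, 44) (-42, 45) (-40, 43) (-38, 44) (-36, 45) (-34, 45) (-32, 42) (-30, 42) (-28, 42) (-26, 25) (-24, 23) (-22
[... 673 characters left out ...]
44, 58) (-42, 57) (-40, 59) (-38, 58) (-36, 59) (-34, 59) (-32, 59) (-30, 58) (-28, 56) (-26, 41) (-24, 40) (-22, 36) (-20, 37) (-18, 38) (-16, 38) (-14, 37) (-12, 39) (-10, 40) (-8, 40) (-6, 10) (-4, 9) (-2, 9) (0, 9) (2, 9) (4, 9) (6, 9) (8, 10) (10, 10) (12, 10) (14, 9) 
lever n 126 [(-50, [-49.3, -15.9, 69.9], (np.float64(-22.0), np.float64(-10.1))), (-45, [-44.9, -23.2, 64.6], (np.float64(-162.2), np.float64(-9.1))), (-40, [-40.2, -24.2, 60.3], (np.float64(-162.2), np.float64(-9.7))), (-35, [-35.1, -15.7, 60.5], (np.float64(-22.4), np.float64(-9.1))), (-30, [-30.2, -16.0, 55.9], (np.float64(-19.3), np.float64(-11.6))), (-25, [-26.3, -17.8, 53.6], (np.float64(-19.8), np.float64(-15.0)))]
```

View pics/t2.png

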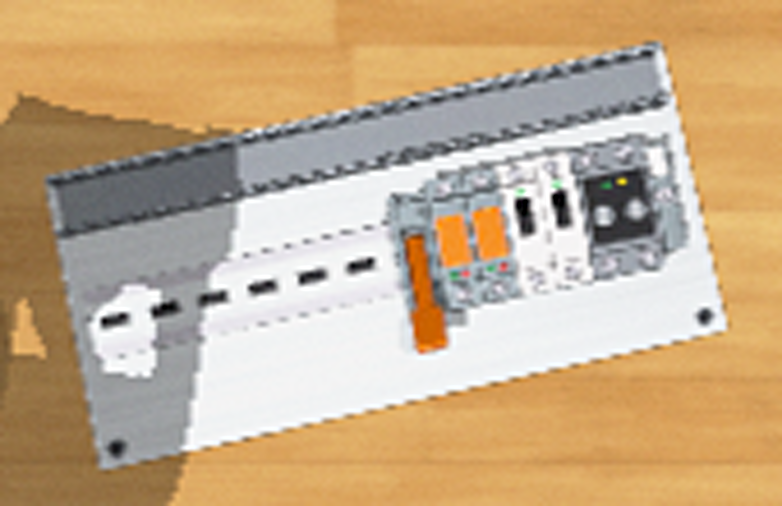

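The row runs unbroken from the bracket face (y' -135) to the clamp (-27 to -7), with tops level and no gaps. In the crop, module_1 is at (620,210) against the bracket at (675,200), and the raised lever is at (425,295). The pad is centred at y' -16, with its outer end at x' -49, z 70. Next I'll move over the lever and press.

```bash
python3 -m crank '[{"x":-4.2,"y":-1.0,"z":0,"turn":0},{"x":-4.2,"y":-1.0,"z":0,"turn":0},{"x":-4.2,"y":-1.0,"z":0,"turn":0},{"x":-4.2,"y":-1.0,"z":0,"turn":0},{"x":-4.2,"y":-1.1,"z":0,"turn":0}]' | grep tool_pos
python3 -m crank '[{"x":0,"y":0,"z":2,"turn":0},{"x":0,"y":0,"z":1.5,"turn":0},{"x":0,"y":0,"z":0.7,"turn":0},{"x":0,"y":0,"z":0,"turn":0}]' | grep tool_pos
python3 -c "from h import *;st()"
```

```text
tool_pos: [0.4537, -0.2196, 0.1301]
tool_pos: [0.453, -0.217, 0.0863]
t 10.6 plate mm [[-46.5 -15.4  86.3]] yaw err 0.0028 F [-0.5  0.7 -0.2] tilt q [-0.00192033 -0.00012172]
```

```bash
python3 -m crank '[{"x":0,"y":0,"z":0.5,"turn":0},{"x":0,"y":0,"z":0.5,"turn":0},{"x":0,"y":0,"z":0.4,"turn":0},{"x":0,"y":-0.05,"z":0.4,"turn":0},{"x":0,"y":-0.05,"z":0.4,"turn":0}]' | grep t_force
python3 -c "from h import *;st()"
python3 -m crank '[{"x":0,"y":-0.1,"z":0.4,"turn":0},{"x":0,"y":-0.1,"z":0.4,"turn":0},{"x":0,"y":-0.1,"z":0.4,"turn":0}]' | grep t_force
python3 -c "from h import *;st()"
```

```text
contact_force: [-2.2, -0.4, 2.7]
t 11.1 plate mm [[-47.1 -17.8  66.6]] yaw err 0.0016 F [-2.2 -0.4  2.7] tilt q [-0.00021594 -0.00063162]
contact_force: [-1.3, -0.4, 3.7]
t 11.4 plate mm [[-49.7 -17.8  54.2]] yaw err 0.0012 F [-1.3 -0.4  3.7] tilt q [2.07801472e-04 1.09474207e-05]
```

```bash
python3 -m crank '[{"x":0,"y":-0.15,"z":0.3,"turn":0},{"x":0,"y":-0.15,"z":0.3,"turn":0},{"x":0,"y":-0.1,"z":0.3,"turn":0},{"x":0,"y":-0.05,"z":0.3,"turn":0}]' | grep t_force
python3 -c "from h import *;st()"
python3 -m crank '[{"x":0,"y":0,"z":0.3,"turn":0},{"x":0,"y":0,"z":0.2,"turn":0},{"x":0,"y":0,"z":0.15,"turn":0},{"x":0,"y":0,"z":0.1,"turn":0}]' | grep t_force
python3 -c "from h import *;st()"
```

```text
contact_force: [-2.6, -0.3, 5.7]
t 11.8 plate mm [[-54.6 -17.7  42.2]] yaw err 0.0014 F [-2.6 -0.3  5.7] tilt q [-0.00017072 -0.00032979]
contact_force: [-2.8, -0.4, 3.4]
t 12.2 plate mm [[-54.5 -17.5  34.5]] yaw err 0.0012 F [-2.8 -0.4  3.4] tilt q [-0.00033805 -0.00014922]
```

Force has dropped, so the cam is going over centre. I'll press to the stop.

```bash
python3 -m crank '[{"x":0,"y":0,"z":0.1,"turn":0},{"x":0,"y":0,"z":0.05,"turn":0}]' | grep t_force
python3 -c "from h import *;st()"
python3 -m crank '[{"x":0,"y":0,"z":0.1,"turn":0}]' | grep t_force
python3 -c "from h import *;st()"
```

```text
contact_force: [-4.9, -0.7, 6.6]
t 12.4 plate mm [[-54.5 -17.6  33.4]] yaw err 0.0014 F [-4.9 -0.7  6.6] tilt q [-0.00029653 -0.00021675]
contact_force: [-7.4, 0.5, 12.1]
t 12.5 plate mm [[-54.5 -17.7  33. ]] yaw err 0.0015 F [-7.4  0.5 12.1] tilt q [-0.00048513 -0.00037919]
```

```bash
python3 -m crank '[{"x":0,"y":0,"z":0.1,"turn":0},{"x":0,"y":0,"z":0,"turn":0}]' | grep t_force
python3 -c "from h import *;st()"
python3 -m crank '[{"x":0,"y":0,"z":-0.3,"turn":0},{"x":0,"y":0,"z":-1,"turn":0},{"x":0,"y":0,"z":-3,"turn":0},{"x":0,"y":0,"z":-4,"turn":0},{"x":0,"y":0,"z":-3,"turn":0}]' | grep tool_pos
python3 -m crank '[{"x":4.2,"y":0,"z":0,"turn":0},{"x":4.2,"y":0,"z":0,"turn":0},{"x":4.2,"y":0,"z":0,"turn":0},{"x":4.2,"y":0,"z":0,"turn":0},{"x":4.2,"y":0,"z":0,"turn":0}]' | grep tool_pos
python3 - <<'E'
from h import *
st()
im,d,cm=grab("top");cv2.imwrite("pics/t3.png",cv2.resize(im[235:345,205:375],None,fx=4.6,fy=4.6,interpolation=cv2.INTER_CUBIC)[:,:,::-1])
vv,uu=np.mgrid[235:345,205:375];uv=np.c_[uu.ravel(),vv.ravel()];q=toplate(dep(cm,uv,d))*1e3
for y in range(-142,4,2):
    m=(q[:,0]>-14)&(q[:,0]<22)&(abs(q[:,1]-y)<1.5)
    if m.any(): print((y,int(np.median(q[m,2]))),end=" ")
c=im[235:345,205:375].reshape(-1,3).astype(int)
m=(c[:,0]>180)&(c[:,2]<90)&(c[:,1]<150)&(c[:,1]>60)&(q[:,0]<-22)&(q[:,2]<100)&(q[:,1]>-40)
print("\nlever n",m.sum(),[(x,q[k].mean(0).round(1).tolist()) for x in range(-70,-20,5) for k in [m&(abs(q[:,0]-x)<3)] if k.sum()>2])
im,d,cm=grab("scene");cv2.imwrite("pics/s3.png",cv2.resize(im[240:385,205:405],None,fx=4,fy=4,interpolation=cv2.INTER_CUBIC)[:,:,::-1])
E
```

```text
contact_force: [-8.2, 0.4, 12.1]
t 12.7 plate mm [[-54.5 -17.8  32.6]] yaw err 0.0016 F [-8.2  0.4 12.1] tilt q [-0.00067579 -0.00046188]
tool_pos: [0.4466, -0.2208, 0.1466]
tool_pos: [0.3995, -0.0142, 0.1445]
t 13.7 plate mm [[-54.5 194.2 144.5]] yaw err 0.0006 F [0.2 0.1 0.6] tilt q [0.00042466 0.00084722]
(-142, 44) (-140, 45) (-138, 45) (-136, 45) (-134, 59) (-132, 59) (-130, 60) (-128, 60) (-126, 59) (-124, 59) (-122, 58) (-120, 58) (-118, 59) (-116, 59) (-114, 60) (-112, 60) (-110, 59) (-108, 59) (-106, 59) (-104, 58) (-102, 58) (-100, 57) (-98, 58) (-96, 60) (-94, 61) (-92, 60) (-90, 60) (-88, 60) (-86, 59) (-84, 59) (-82, 59) (-80, 58) (-78, 58) (-76, 59) (-74, 60) (-72, 59) (-70, 59) (-68, 60) (-66, 59) (-64, 58) (-62, 59) (-60, 60) (-58, 59) (-56, 57) (-54, 58) (-52, 60) (-50, 59) (-48, 58) (-46, 58) (-44, 59) (-42, 58) (-40, 58) (-38, 58) (-36, 60) (-34, 59) (-32, 59) (-30, 58) (-28, 54) (-26, 41) (-24, 40) (-22, 33) (-20, 35) (-18, 36) (-16, 35) (-14, 35) (-12, 39) (-10, 40) (-8, 40) (-6, 10) (-4, 10) (-2, 10) (0, 10) (2, 10) 
lever n 90 [(-65, [-64.8, 63.5, 21.0]), (-60, [-59.9, 19.4, 28.1]), (-55, [-54.9, 22.5, 27.3]), (-50, [-50.2, 28.0, 26.8]), (-45, [-46.0, 1.0, 32.5]), (-40, [-39.7, 33.0, 26.9]), (-35, [-34.9, 24.4, 28.8]), (-30, [-30.8, -17.3, 36.1]), (-25, [-24.8, -17.4, 34.2])]
```

View pics/t3.png

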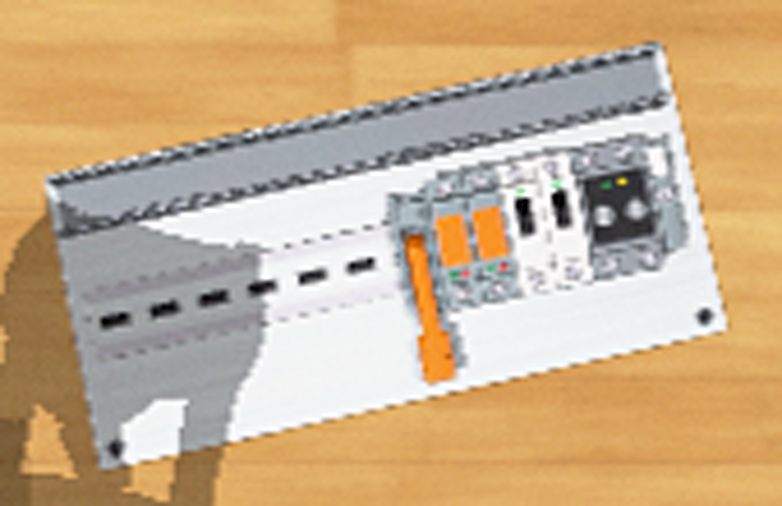

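View pics/s3.png

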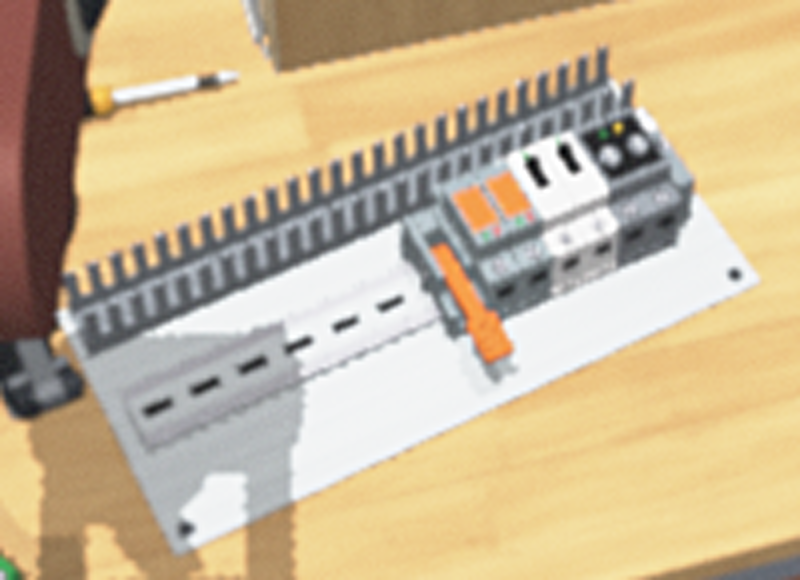

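The lever lies flat: its pad is at (437,360) in the top crop and (490,340) in the scene crop, z about 34 mm. Row and clamp are unmoved, with no gap up to the bracket, and the robot is clear. Handing in.

```bash
python3 -c "
from plant import manip
print(manip.job_done())"
```

```text
the job is handed in; nothing more can be done
None
```

I pushed the row home against the end bracket with the clamp, found no gaps in the final images, pressed the lever down flat, and handed the job in at about 14 s of the 51 s allowed.

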